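# Wet the brush and dab the fossil under the microscope

## Robot

A 7-joint arm with a two-finger parallel gripper is mounted at the origin on the work surface. World frame = base frame: x ahead of the robot, y to its left, z up, the work surface at z = 0. Lengths are in mm, angles in rad, forces in N, time in s.
With the tool pointing down it reaches from about 350 to 900 mm from the base axis. Payload 8.1 kg.
Tool frame: the origin (TCP) lies between the finger pads; the fingertips stand 8 mm ahead of it and the grasp point (between the pads) lies 11 mm behind it; z points along the fingers, y is the line along which they close (so a half turn about z gives the same grasp; the last joint's range is limited). The gripper opens to 85 mm and grips with 20 to 120 N. Pads are 22 mm wide; open, the fingers measure 114 mm over their backs; the gripper's body (76 mm by 85 mm) begins 54 mm behind the grasp point. The pads swing forward as they close: fully open they stand 13 mm farther back than shut.
Start: joints at [-1.314, 0.434, 0.025, 1.573, -0.012, 1.134, -0.075], TCP at [220.082, 584.983, 239.323] pointing down, gripper open.
Joint ranges: [-2.62, 2.62], [-0.44, 2.09], [-1.27, 1.32], [0.08, 2.57], [-1.32, 4.46], [0.12, 2], [-2.74, 2.74]. Speed limits (rad/s): [2.22, 2.22, 3.01, 3.01, 3.14, 3.14, 3.14].

## Interface

Orientations are given as a unit quaternion [x, y, z, w].
In Python, from rig import arm gives the robot as it stands.
- The arm moves only by the shell command python3 -m handwheel 'ROWS' [OPENING] [FORCE]. ROWS is JSON, a list that holds one entry, the list of rows, each a list of 6 numbers: the shift along the world's x, y, z in m, then the turn, a rotation vector about the world's x, y, z in rad. In form: [[[x, y, z, rx, ry, rz], ...]]. A call has 1 to 12 rows; each row is the pose to reach, as a shift and turn from the pose commanded when the call began; what a row does not reach only later rows make up. A row lasts 1/12 s, in which the tool goes at most 41.7 mm and 7.16 degrees, less where a joint would pass 70% of its speed; a pose out of reach is approached as far as the arm can. A call with a gripper value outside its range is refused whole. OPENING is the opening, from 0 (shut) to 1 (fully open), set as the call begins (- or left out, the last holds). The fingers move at their own pace and stop on an object; FORCE is the grip in N (left out, the last holds). Time passes only in rows, so rows that repeat a pose let the fingers close. It gives the time, the measured TCP pose, the force, the opening and the grip force at its end, in the units of the state.
- arm.get_obs(): the state, without advancing time (a new reading comes with each control period).
- arm.capture(name): name is "scene" or "top" or "wrist"; returns a dict with "img" (480x640x3 uint8, blue, green, red), "range_z" (480x640 float32, mm along the optical axis (not along the pixel's ray), 0 where there is no reading), "mtx" (3x3 intrinsics, pixels), "rvec" (rotation vector, rad) and "tvec" (3), from world to camera coordinates, as OpenCV has them; the wrist camera has in their place "hand_eye" (4x4, takes a point from camera to tool coordinates, whose origin is the TCP and whose axes are the flange's). Camera axes: x right, y down, z forward; pixel columns grow to the right and rows downward; lengths in mm; the calibration is good to about 2 mm. The wrist camera is an equidistant fisheye: a pixel r from the principal point sees the ray r / f radians off the axis. A picture is of the moment at which its call begins: read the wrist's pose just before it.
- arm.close_job(): hands the job in; it is judged then, once.
The state is a dict: "clock": time; "q": joint angles; "qvel": joint speeds; "joint_torque": joint torques, N m; "position": TCP position; "eef_rot": TCP orientation; "wrist_force": force on the tool from outside, world axes, zero at the start; "torque": the same for the moment, N m; "opening": opening from 0.0 (shut) to 1.0 (fully open); "finger_force": force on a finger pad.
Only numpy, scipy, OpenCV 4.12 (cv2) and the standard library are available. Lean on these libraries where they do the work, as an engineer would, in place of code of your own. Each camera call takes 0.05 s, during which the arm holds its last target. There are 200 camera calls.

## Task

Take the brush from its slanted rest, put its tip into the small steel dish of the pump dispenser and press the dish all the way down with it, then dab the wet tip gently on the middle of the ammonite that lies under the microscope, keeping the tip there for about half a second. Reach in at a slant so that nothing touches the microscope, then lay the brush back in the groove of its rest, tip down on its foot plate, and let go. Leave the rock, the jar, the sieve and the paper tray where they are.

Things in the scene. Friction and masses are not known exactly. Their poses are not given: they have to be found in the camera images.
- brush: round brush, 170 mm long: a tapered dark bristle tip 30 mm long (rigid, round end of radius 4 mm), then a straight shaft 13 mm in diameter (steel ferrule to 55 mm, wooden handle to the butt end), 40 g. Origin at the tip; own z runs along the shaft from the tip to the butt. At the start it lies in the rest, leaning 35 degrees from vertical, its butt end leaning towards +y, give or take 25 degrees
- brush_tip (a point): the end of the brush's bristle tip (brush z = 0)
- brush_butt (a point): the butt end of the brush (170 mm from the tip along the shaft)
- rest: fixed aluminium rest: base plate 120 x 80 x 10 mm with an open V groove (plates 28 mm wide, 90 degrees apart) leaning 35 degrees from vertical and a small foot plate square to it. Origin on the table, under the brush's tip; the base reaches 30 mm to +x, 90 mm to -x. The groove leans to own -x, opens to +x and up, and carries the shaft from 35 to 85 mm from the tip; above that it is free
- rest_foot (a point): where the brush's tip belongs, on the rest's small slanted foot plate (26 x 30 mm), 24 mm above the table
- rest_top (a point): where the brush's butt end belongs when the brush lies in the groove (170 mm from rest_foot up the slant)
- dispenser: fixed pump dispenser: round white bottle 72 mm in diameter and 68 mm tall with a spring-loaded round steel dish on top. Origin under its centre on the table
- cup (a joint): stroke of the dispenser's dish in m: 0 = up, grows as it is pressed straight down, 0.008 = fully down; its spring returns it; about 1.3 N at the start of the stroke and 3.3 N at its end
- cup_floor (a point): centre of the inner floor of the steel dish, 83 mm above the table when up. The dish is open at the top, 58 mm in diameter inside at its mouth, 50 mm at the floor, its wall 3 mm thick and its rim 19 mm above this point
- microscope: fixed white stereo microscope. Origin on the table under the head's axis. Base plate 12 mm thick, -80 to 160 mm in own x, -75 to 95 mm in own y; column 24 mm thick at own (125, 50) mm; black objective of radius 24 to 30 mm on the axis from 168 mm above the table, then the head of radius 34 mm up to 340 mm, eyepieces above; an arm at 250 to 290 mm height joins head and column
- fossil: loose grey rock, about 112 mm across and 41 mm high, 0.8 kg, on the microscope's base plate under the objective, with a flat round ammonite (disc 40 mm in diameter with a spiral rib, 6 mm thick) on its top. Origin under its centre
- fossil_top (a point): middle of the ammonite's upper face, 47 mm above the rock's underside and about 59 mm above the table
- jar: bystander: closed clear jar with a white screw cap, 60 mm in diameter, 80 mm tall, loose. Origin under its centre
- sieve: bystander: small empty steel sieve pan, 72 mm in diameter, 30 mm tall, loose, with no dispenser under it. Origin under its centre
- tray: bystander: shallow white paper tray 80 x 100 x 22 mm with a piece of bone in it, loose. Origin under its centre

How it is judged (in metres and radians):
On the way, in this order (a step that is already met when the one before it is completed fails the run):
1. the brush's tip is in the dish and presses it down by at least 6.5 of its 8 mm (horizontal distance between brush_tip and cup_floor below 0.027 m and z of brush_tip in the frame of cup_floor below 0.008 m and value of joint cup above 0.0065 m and contact force between brush and dispenser above 1.2 N), for 0.1 s.
2. the brush, held at a slant of at least 17 degrees, touches the ammonite with its tip within 14 mm of the middle for 0.4 s (distance between brush_tip and fossil_top below 0.014 m and contact force between brush and fossil above 0.2 N and angle between brush's own z axis and vertical above 0.3 rad), for 0.4 s.
At the end, for the whole second after the job is handed in: the brush lies still in the groove of its rest, its tip within 15 mm and its butt end within 20 mm of their places; the dish is up again; the rock has moved less than 15 mm and jar, sieve and tray less than 20 mm (distance between brush_tip and rest_foot below 0.015 m and distance between brush_butt and rest_top below 0.02 m and linear speed of brush below 0.02 m/s and value of joint cup below 0.002 m and distance of fossil from where it was at the start of the episode below 0.015 m and distance of each of jar, sieve, tray from where it was at the start of the episode below 0.02 m); the robot touches nothing.
It fails at once if the robot or the brush touches the microscope with more than 1 N (contact force between any of the arm, the fingers, brush and microscope above 1 N).
It fails at once if the brush presses on the ammonite or its rock with more than 15 N (contact force between brush and fossil above 15 N).
It fails at once if the rock is moved by more than 15 mm (distance of fossil from where it was at the start of the episode above 0.015 m).
It fails at once if jar, sieve or tray is moved by more than 20 mm (distance of any of jar, sieve, tray from where it was at the start of the episode above 0.02 m).
It also fails if it takes over 51 s, if anything falls off the work surface, if the arm or the gripper's body presses on something with over 40 N, if the wrist force passes 120 N, or if a joint passes its speed limit or range.

## Working session

There is one attempt and no reset: what is moved stays moved. The work goes in short steps, Python scripts to look and compute and a shell command to move; the robot and the scene stay as the last step left them, time stands still between calls to the robot, and variables do not carry over. Pictures are saved under pics/ and viewed, at most 10 in all, crops included, and the job is handed in when it is done.

```bash
ls; mkdir -p pics; python3 - <<'E'
from rig import arm
import cv2,numpy as np
o=arm.get_obs(); print(o)
ims=[]
for n in("scene","top"):
    c=arm.capture(n); cv2.imwrite(f"pics/{n}0.png",c["img"]); np.savez(f"{n}0.npz",**c)
    R=cv2.Rodrigues(np.array(c["rvec"],float))[0]; print(n,c["mtx"],-R.T@np.array(c["tvec"]).ravel(),R[2])
E
```

```text
pics
{'clock': 0.0, 'q': array([-1.31361048,  0.43521122,  0.02494459,  1.57412417, -0.01163992,
        1.13401556, -0.07510643]), 'qvel': array([-0.00105028,  0.00053662, -0.00097184,  0.00127205, -0.00017927,
        0.00110385,  0.00015716]), 'joint_torque': array([ 2.97682091e-04, -6.70459342e+01,  1.02584459e+00, -3.16224039e+01,
        1.57031935e-02,  1.21305941e-02,  1.40477539e-05]), 'position': array([219.89099596, 584.49033218, 238.52246503]), 'eef_rot': array([ 1.78957469e-01,  9.83856480e-01, -8.01066318e-04, -9.60178467e-05]), 'wrist_force': array([-0.36305783, -0.6374534 , -0.48508903]), 'torque': array([-0.01235753, -0.03471646,  0.00430851]), 'finger_force': 0.0, 'opening': 1.001971992046984}
scene [[610.41837264   0.         318.2388374 ]
 [  0.         610.41837264 230.80343446]
 [  0.           0.           1.        ]] [1229.74405848 -687.90249437  727.80043952] [-0.5976269   0.59012817 -0.54276222]
top [[593.60435976   0.         322.84395766]
 [  0.         593.60435976 249.44916132]
 [  0.           0.           1.        ]] [ 351.20198903  -25.78470677 1202.19159625] [ 0.2166166   0.02445309 -0.97595046]
```

View pics/scene0.png

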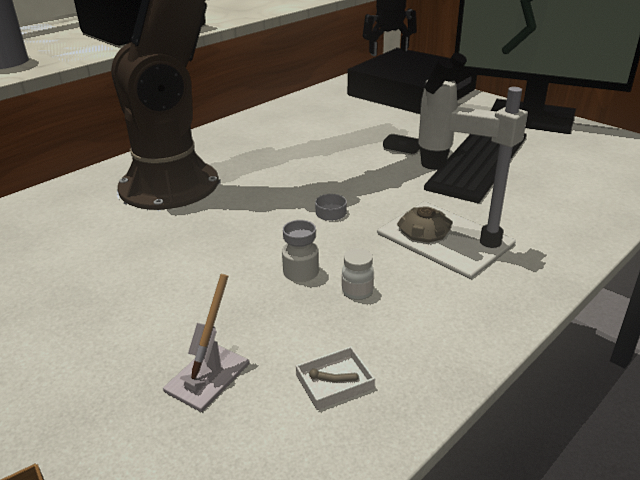

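View pics/top0.png

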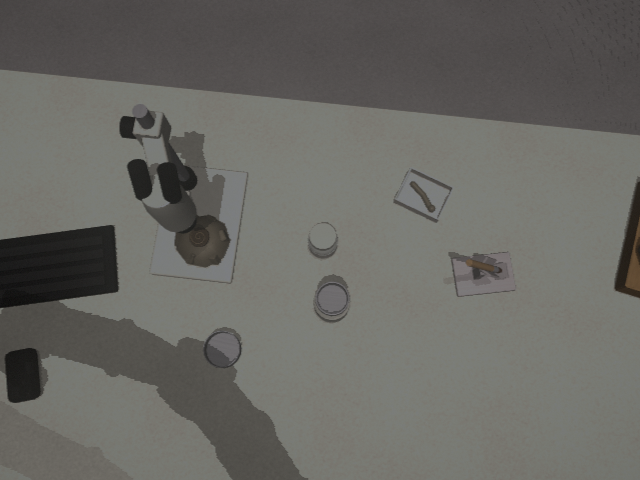

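The scene view shows the brush and rest (butt 224,277, tip 196,375), the dispenser dish (300,232), the jar (357,262), the sieve (331,205), the fossil (426,213), the microscope column (492,235) and the tray (335,378). In the top view the dish is at (332,298), the ammonite at (200,237) and the brush runs from (452,257) to (500,268).

```bash
cat > h.py <<'E'
import numpy as np,cv2
def load(n):
    c=dict(np.load(n+".npz")); R=cv2.Rodrigues(c["rvec"].astype(float))[0]; t=c["tvec"].astype(float).ravel()
    K=c["mtx"]; z=c["range_z"].astype(float); v,u=np.mgrid[:480,:640]
    P=np.stack([(u-K[0,2])/K[0,0]*z,(v-K[1,2])/K[1,1]*z,z],-1)
    W=(P-t)@R; W[z==0]=np.nan
    return c["img"],W
E
python3 - <<'E'
from h import *
from scipy.optimize import least_squares
for n in("scene","top"):
    im,W=load(n+"0")
    print("==",n)
    pts=dict(scene=dict(dish=(300,232),jar=(357,258),sieve=(331,205),amm=(426,211),table=(260,300),butt=(224,280),mid=(211,320),tray=(335,380)),
      top=dict(dish=(332,298),jar=(322,234),sieve=(223,349),amm=(200,237),table=(380,350),brush=(480,264),butt=(458,258),plate=(215,270)))[n]
    for k,(u,v) in pts.items(): print(k,W[v,u].round(1))
    hsv=cv2.cvtColor(im,cv2.COLOR_BGR2HSV)
    u0,v0,u1,v1=dict(scene=(160,260,260,410),top=(440,240,525,305))[n]
    w=W[v0:v1,u0:u1].reshape(-1,3); h=hsv[v0:v1,u0:u1].reshape(-1,3)
    m=(h[:,1]>90)&(w[:,2]>15); b=w[m]; c=np.median(b,0); 
    for i in range(4):
        d=np.linalg.svd(b-c)[2][0] if len(b)<3000 else None
        r=np.linalg.norm((b-c)-np.outer((b-c)@d,d),axis=1); b=b[r<max(8,np.median(r)*2.5)]; c=b.mean(0)
    d*=np.sign(d[2]); s=(b-c)@d
    print("brush n",len(b),"dir",d.round(3),"lean",np.degrees(np.arccos(d[2])).round(1),"az",np.degrees(np.arctan2(d[1],d[0])).round(1),"lo",(c+d*s.min()).round(1),"hi",(c+d*s.max()).round(1), np.linalg.norm(s.max()-s.min()))
    def circ(name,x0,x1,y0,y1,z0,z1):
        q=W.reshape(-1,3); q=q[(q[:,0]>x0)&(q[:,0]<x1)&(q[:,1]>y0)&(q[:,1]<y1)&(q[:,2]>z0)&(q[:,2]<z1)]
        if len(q)<5: print(name,len(q));return
        f=least_squares(lambda p:np.hypot(q[:,0]-p[0],q[:,1]-p[1])-p[2],[*np.median(q[:,:2],0),30],loss='soft_l1')
        print(name,len(q),f.x.round(1),"minmax",q.min(0).round(1),q.max(0).round(1))
    D=pts["dish"];x,y,_=W[D[1],D[0]]
    circ("rim",x-60,x+60,y-60,y+60,95,112)
    x,y,_=W[pts["amm"][1],pts["amm"][0]]
    circ("amm",x-35,x+35,y-35,y+35,55,70)
    circ("obj",x-70,x+70,y-70,y+70,172,230)
    circ("head",x-70,x+70,y-70,y+70,295,335)
E
```

```text
== scene
dish [497.2 -14.3  83.3]
jar [631.3   1.1  78.7]
sieve [375.  199.9   2.7]
amm [607.  247.4  60.4]
table [ 5.169e+02 -1.413e+02  4.000e-01]
butt [ 593.6 -265.8  157.4]
mid [ 602.4 -304.4  106.3]
tray [ 760.7 -195.     7.8]
brush n 640 dir [-0.123  0.564  0.817] lean 35.2 az 102.3 lo [ 612.3 -358.7   27.6] hi [ 591.5 -263.4  165.6] 168.95522114094086
rim 281 [507.5 -26.2  30.2] minmax [474.1 -58.7  95. ] [540.3   7.3 104.5]
amm 174 [606.7 248.4  15.1] minmax [578.6 218.2  55. ] [629.2 271.   63.7]
obj 715 [607.3 257.6  29.6] minmax [580.6 220.7 172.3] [642.2 274.  229.9]
head 735 [606.6 257.2  31.8] minmax [576.2 216.2 295.1] [642.  275.1 335. ]
== top
dish [507.6 -25.3  83.5]
jar [629.5   7.2  84.9]
sieve [393.4 180.5   0.8]
amm [603.2 247.4  60.4]
table [ 425.7 -131.7    0. ]
brush [ 592.7 -288.6  133.2]
butt [ 628.3 -273.5    9.6]
plate [548.4 217.6  13.8]
brush n 87 dir [-0.118  0.591  0.798] lean 37.1 az 101.3 lo [ 599.6 -328.9   76.1] hi [ 586.1 -261.3  167.4] 114.39667046313173
rim 208 [505.  -24.6  30.1] minmax [473.5 -55.7  95.4] [538.    6.8 106.9]
amm 380 [602.6 250.4  15.8] minmax [572.8 219.2  55. ] [632.3 280.   66.7]
obj 163 [608.8 259.4  35. ] minmax [572.6 223.4 172.3] [625.4 272.  230. ]
head 484 [607.8 256.9  32.3] minmax [572.7 221.5 295. ] [664.2 290.4 335. ]
```

```bash
python3 -m handwheel '[[[0.035,-0.04,0,0,0,-0.08],[0.07,-0.08,0,0,0,-0.17],[0.10,-0.12,0,0,0,-0.25],[0.13,-0.16,0,0,0,-0.34],[0.15,-0.2,0,0,0,-0.42],[0.17,-0.24,0,0,0,-0.5],[0.185,-0.28,0,0,0,-0.58],[0.20,-0.32,0,0,0,-0.66],[0.215,-0.36,0,0,0,-0.74],[0.23,-0.4,0,0,0,-0.82],[0.25,-0.43,0,0,0,-0.9],[0.26,-0.46,0,0,0,-0.98]]]' 1 60
```

```text
clock: 1.1
position: [467.6, 153.3, 239.4]
eef_rot: [0.622, 0.783, 0.0, -0.0]
wrist_force: [0.8, -0.3, 0.2]
opening: 0.996
finger_force: 0.0
```

```bash
python3 -m handwheel '[[[0.01,-0.04,0,0,0,0],[0.02,-0.08,0,0,0,0],[0.03,-0.12,0,0,0,0],[0.04,-0.16,0,0,0,0],[0.05,-0.2,0,0,0,0],[0.065,-0.24,0,0,0,0],[0.08,-0.28,0,0,0,0],[0.09,-0.32,0,0,0,0],[0.105,-0.36,0,0,0,0],[0.115,-0.395,0,0,0,0],[0.115,-0.41,0,0,0,0],[0.115,-0.41,0,0,0,0]]]'; python3 - <<'E'
from rig import arm
from scipy.spatial.transform import Rotation as R
import cv2,numpy as np
o=arm.get_obs(); print(o["clock"],o["position"],R.from_quat(o["eef_rot"]).as_matrix().round(3),o["q"].round(2))
c=arm.capture("wrist"); np.savez("w0.npz",pos=o["position"],rot=o["eef_rot"],**c); cv2.imwrite("pics/w0.png",c["img"]); print(c["hand_eye"].round(3),c["mtx"])
E
```

```text
clock: 2.1
position: [580.9, -260.6, 238.8]
eef_rot: [0.624, 0.782, -0.002, 0.0]
wrist_force: [-1.9, 0.8, 0.1]
opening: 1.001
finger_force: 0.0
2.1 [ 580.87320888 -260.5920783   238.75572518] [[-0.222  0.975 -0.001]
 [ 0.975  0.222 -0.003]
 [-0.003 -0.002 -1.   ]] [-0.03  0.49  0.55  1.58 -0.27  1.16  0.81]
[[-1.00000e-03 -9.56000e-01 -2.94000e-01  7.64070e+01]
 [ 1.00000e+00 -1.00000e-03 -1.00000e-03  8.57000e-01]
 [ 1.00000e-03 -2.94000e-01  9.56000e-01 -1.34213e+02]
 [ 0.00000e+00  0.00000e+00  0.00000e+00  1.00000e+00]] [[371.64829954   0.         316.48379547]
 [  0.         371.64829954 240.25683249]
 [  0.           0.           1.        ]]
```

```bash
cat >> h.py <<'E'
from scipy.spatial.transform import Rotation as Rot
def wrist(n):
    c=dict(np.load(n+".npz")); K=c["mtx"]; z=c["range_z"].astype(float); v,u=np.mgrid[:480,:640]
    a=(u-K[0,2])/K[0,0]; b=(v-K[1,2])/K[1,1]; th=np.hypot(a,b)+1e-9; s=np.tan(np.minimum(th,1.5))/th
    P=np.stack([a*s*z,b*s*z,z],-1); H=c["hand_eye"]; T=P@H[:3,:3].T+H[:3,3]
    W=T@Rot.from_quat(c["rot"]).as_matrix().T+c["pos"]; W[z==0]=np.nan; T[z==0]=np.nan
    return c["img"],W,T
def proj(n,P):
    c=dict(np.load(n+".npz")); T=(np.atleast_2d(P)-c["pos"])@Rot.from_quat(c["rot"]).as_matrix(); H=c["hand_eye"]
    q=(T-H[:3,3])@H[:3,:3]; th=np.arctan2(np.hypot(q[:,0],q[:,1]),q[:,2]); h=np.hypot(q[:,0],q[:,1])
    K=c["mtx"]; return np.stack([K[0,2]+K[0,0]*th*q[:,0]/h,K[1,2]+K[1,1]*th*q[:,1]/h],-1)
E
python3 - <<'E'
from h import *
im,W,T=wrist("w0")
hs=cv2.cvtColor(im,cv2.COLOR_BGR2HSV)
m=(hs[...,1]>90)&(W[...,2]>15)&(W[...,2]<190)&(abs(W[...,0]-600)<60)&(abs(W[...,1]+300)<90)
b=W[m]; c=b.mean(0)
for i in range(4):
    d=np.linalg.svd(b-c)[2][0]; r=np.linalg.norm((b-c)-np.outer((b-c)@d,d),axis=1); b=b[r<8]; c=b.mean(0)
d*=np.sign(d[2]); s=(b-c)@d; print(len(b),c,d,c+d*s.min(),c+d*s.max())
tip=np.array([608.3,-356.2,24]);dd=np.array([-.119,.561,.819])
p=proj("w0",[tip+dd*k for k in(0,50,85,122,170)]); print(p)
for q in p.astype(int): cv2.circle(im,tuple(map(int,q)),2,(0,255,0),-1)
cv2.imwrite("pics/w0m.png",im)
E
```

```text
796 [ 592.0084673  -278.21257787  141.2349709 ] [-0.12783695  0.60426172  0.78646391] [ 607.66176413 -352.2028291    44.93454347] [ 588.19219303 -260.17375227  164.71301817]
[[321.84976498 301.92797378]
 [322.92126307 294.15251484]
 [323.87284317 287.22203743]
 [325.13685768 277.97902882]
 [327.37105724 261.53686672]]
```

View pics/w0m.png

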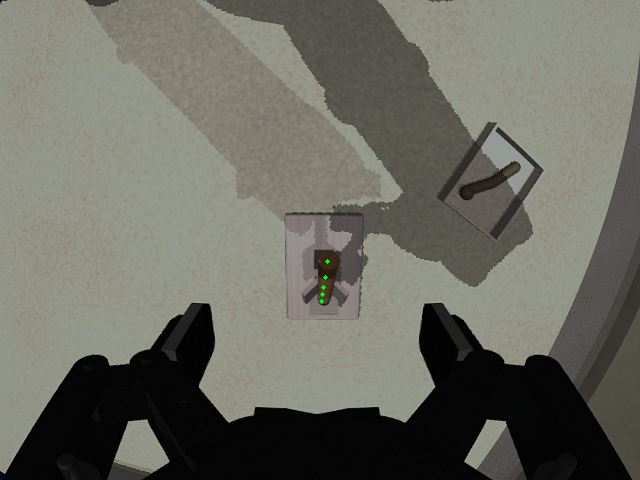

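The brush butt shows at (328,258) and the tip at (322,302). My projected model points fall on it, so the line fit holds.

```bash
python3 -m handwheel '[[[0,0,0,0,0,0],[0,0,0,0,0,0],[0,0,0,0,0,0]]]'
```

```text
clock: 2.4
position: [582.5, -253.0, 239.3]
eef_rot: [0.62, 0.785, 0.0, -0.0]
wrist_force: [0.3, 0.8, 0.3]
opening: 1.0
finger_force: 0.0
```

```bash
python3 -m handwheel '[[[0.0113,-0.0348,0,0,0,0],[0.0113,-0.0348,0,0,0,0],[0.0113,-0.0348,-0.03,0,0,0],[0.0113,-0.0348,-0.06,0,0,0],[0.0113,-0.0348,-0.09,0,0,0],[0.0113,-0.0348,-0.11,0,0,0],[0.0113,-0.0348,-0.126,0,0,0],[0.0113,-0.0348,-0.126,0,0,0],[0.0113,-0.0348,-0.126,0,0,0],[0.0113,-0.0348,-0.126,0,0,0]]]' && python3 -m handwheel '[[[0,0,0,0,0,0],[0,0,0,0,0,0],[0,0,0,0,0,0],[0,0,0,0,0,0],[0,0,0,0,0,0],[0,0,0,0,0,0],[0,0,0,0,0,0],[0,0,0,0,0,0],[0,0,0,0,0,0]]]' 0 80; python3 - <<'E'
from rig import arm
import cv2,numpy as np
o=arm.get_obs()
c=arm.capture("wrist"); np.savez("w1.npz",pos=o["position"],rot=o["eef_rot"],**c); cv2.imwrite("pics/w1.png",c["img"])
E
```

```text
clock: 3.23
position: [594.4, -289.4, 114.7]
eef_rot: [0.621, 0.784, 0.0, 0.001]
wrist_force: [0.5, 0.9, 1.2]
opening: 0.999
finger_force: 0.0
clock: 3.98
position: [593.9, -289.7, 113.6]
eef_rot: [0.621, 0.784, 0.0, 0.0]
wrist_force: [1.0, -0.8, 2.4]
opening: 0.129
finger_force: 77.9
```

View pics/w1.png

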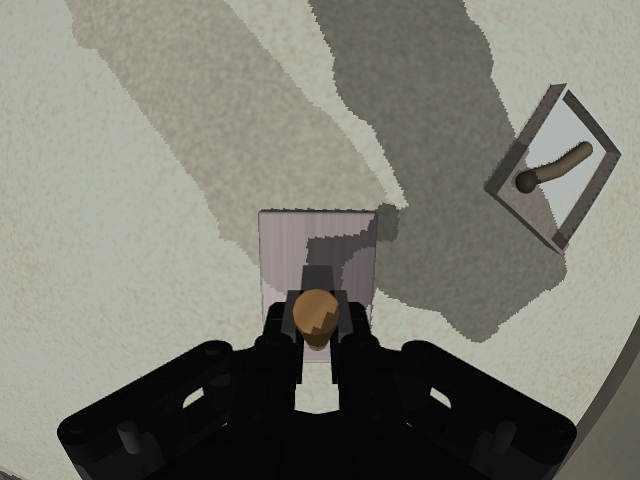

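The brush is gripped, with its butt at (316,310) between the pads. Next I lift it straight up and go over the dish.

```bash
python3 -m handwheel '[[[0,0,0.01,0,0,0],[0,0,0.03,0,0,0],[0,0,0.06,0,0,0],[0,0,0.09,0,0,0],[0,0,0.105,0,0,0],[-0.01,0.03,0.105,0,0,0],[-0.02,0.065,0.105,0,0,0],[-0.03,0.1,0.105,0,0,0],[-0.041,0.135,0.105,0,0,0],[-0.052,0.17,0.105,0,0,0],[-0.062,0.2,0.105,0,0,0],[-0.07,0.23,0.105,0,0,0]]]' && python3 -m handwheel '[[[-0.01,0.03,0,0,0,0],[-0.02,0.06,0,0,0,0],[-0.028,0.085,0,0,0,0],[-0.032,0.098,0,0,0,0],[-0.032,0.098,0,0,0,0],[-0.032,0.098,0,0,0,0],[-0.032,0.098,0,0,0,0]]]'; python3 - <<'E'
from rig import arm
from h import *
o=arm.get_obs(); R=Rot.from_quat(o["eef_rot"]).as_matrix()
print(o["position"],o["wrist_force"],"tip",o["position"]+R@[-68.1,-1.2,89.6])
for n in("scene","top"):
    c=arm.capture(n); np.savez(f"{n}1.npz",**c)
    im,W=load(n+"1"); cv2.imwrite(f"pics/{n}1.png",im)
a=cv2.imread("pics/scene1.png")[130:330,200:420]; b=cv2.imread("pics/top1.png")[200:400,230:450]
cv2.imwrite("pics/s1.png",cv2.resize(np.hstack([a,b]),(792,360)))
E
```

```text
clock: 5.03
position: [522.0, -58.2, 218.7]
eef_rot: [0.621, 0.784, -0.0, -0.0]
wrist_force: [0.2, -0.1, -0.5]
opening: 0.129
finger_force: 78.2
clock: 5.62
position: [491.7, 37.2, 218.6]
eef_rot: [0.621, 0.784, -0.0, 0.0]
wrist_force: [-0.6, -0.2, -0.2]
opening: 0.129
finger_force: 78.2
[491.65505298  37.22235213 218.62492977] [-0.60304168 -0.16770301 -0.20685957] tip [506.02086095 -29.40379031 129.06047976]
```

View pics/s1.png

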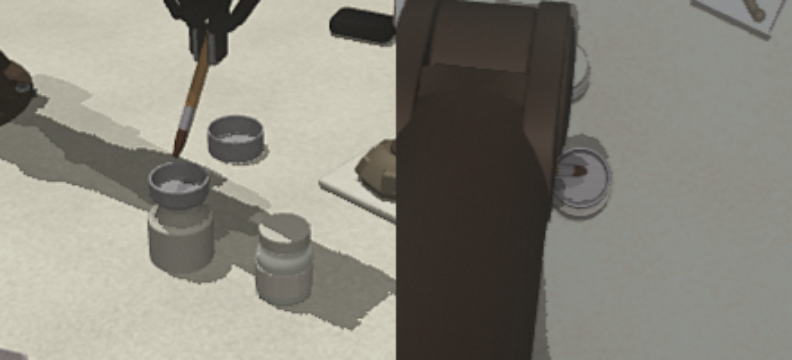

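The brush tip (left crop 176,155; right crop 575,172) hangs over the dish, about central. I'll press down now.

```bash
python3 -m handwheel '[[[0,0.002,-0.02,0,0,0],[0,0.002,-0.035,0,0,0],[0,0.002,-0.042,0,0,0],[0,0.002,-0.046,0,0,0],[0,0.002,-0.05,0,0,0],[0,0.002,-0.05,0,0,0],[0,0.002,-0.05,0,0,0]]]' && python3 -m handwheel '[[[0,0,-0.003,0,0,0],[0,0,-0.005,0,0,0],[0,0,-0.006,0,0,0],[0,0,-0.006,0,0,0],[0,0,-0.006,0,0,0]]]'
```

```text
clock: 6.3
position: [491.9, 39.9, 168.8]
eef_rot: [0.621, 0.784, 0.0, 0.0]
wrist_force: [-0.5, -0.8, 2.3]
opening: 0.124
finger_force: 78.1
clock: 6.72
position: [492.2, 41.1, 163.2]
eef_rot: [0.621, 0.784, 0.001, 0.0]
wrist_force: [-3.0, 2.1, 11.9]
opening: 0.127
finger_force: 78.9
```

```bash
python3 -m handwheel '[[[0,0,0,0,0,0],[0,0,0,0,0,0],[0,0,0.02,0,0,0],[0,0,0.045,0,0,0],[0,0,0.061,0,0,0],[-0.01,0.005,0.061,0,0,0.115],[-0.02,0.015,0.061,0,0,0.23],[-0.03,0.025,0.061,0,0,0.345],[-0.04,0.04,0.061,0,0,0.46],[-0.05,0.055,0.061,0,0,0.575],[-0.06,0.07,0.061,0,0,0.69],[-0.07,0.085,0.061,0,0,0.8]]]' && python3 -m handwheel '[[[0,0.01,0,0,0,0.115],[0,0.02,0,0,0,0.23],[0,0.03,0,0,0,0.345],[0,0.04,0,0,0,0.46],[0,0.04,0,0,0,0.575],[0,0.04,0,0,0,0.69],[0,0.04,0,0,0,0.8],[0,0.04,0,0,0,0.915],[0,0.04,0,0,0,0.945],[0,0.04,0,0,0,0.945],[0,0.04,0,0,0,0.945]]]'; python3 - <<'E'
from rig import arm
from h import *
o=arm.get_obs(); R=Rot.from_quat(o["eef_rot"]).as_matrix(); print(R.round(3),o["q"].round(2))
print(o["position"],"tip",o["position"]+R@[-68.1,-1.2,89.6])
for n in("scene","top"):
    c=arm.capture(n); np.savez(f"{n}2.npz",**c)
    im,W=load(n+"2"); cv2.imwrite(f"pics/{n}2.png",im)
    hs=cv2.cvtColor(im,cv2.COLOR_BGR2HSV)
    P=o["position"]; d=np.nan_to_num(np.linalg.norm(W-P,axis=2),nan=999)
    b=W[(d<140)&(hs[...,1]>90)&(W[...,2]>105)&(W[...,2]<250)]
    if len(b)>20:
        c0=np.median(b,0)
        for i in range(4):
            dd=np.linalg.svd(b-c0)[2][0]; r=np.linalg.norm((b-c0)-np.outer((b-c0)@dd,dd),axis=1); b=b[r<8]; c0=b.mean(0)
        dd*=np.sign(dd[2]);s=(b-c0)@dd;print(n,len(b),dd,"lean",np.degrees(np.arccos(dd[2])),c0+dd*s.min(),c0+dd*s.max())
    im0,W0=load(n+"0")
    q=W0.reshape(-1,3); q=q[(abs(q[:,0]-605)<40)&(abs(q[:,1]-249)<40)&(q[:,2]>55.5)&(q[:,2]<70)]
    print(n,"amm",len(q),cv2.minEnclosingCircle(q[:,:2].astype(np.float32)),np.median(q,0))
a=cv2.imread("pics/scene2.png")[60:300,220:540]; b=cv2.imread("pics/top2.png")[120:360,100:420]
cv2.imwrite("pics/s2.png",cv2.resize(np.hstack([a,b]),(800,300)))
E
```

```text
clock: 7.72
position: [421.1, 126.2, 223.5]
eef_rot: [0.264, 0.965, 0.0, 0.0]
wrist_force: [0.3, 0.9, 0.1]
opening: 0.125
finger_force: 78.8
clock: 8.63
position: [421.6, 165.5, 223.4]
eef_rot: [-0.2, 0.98, 0.0, 0.0]
wrist_force: [-0.5, -0.1, 0.2]
opening: 0.128
finger_force: 78.8
[[-0.92  -0.393  0.   ]
 [-0.393  0.92   0.   ]
 [-0.     0.    -1.   ]] [-0.64  0.17  0.17  2.01 -0.03  0.97  1.52]
[421.60577183 165.45712961 223.36947292] tip [484.72939055 191.12767887 133.79469042]
scene 145 [-0.51676121 -0.23703983  0.8226603 ] lean 34.64800599451093 [486.57105812 190.27563682 136.79656413] [415.05771928 157.47226581 250.64254274]
scene amm 167 ((607.0296020507812, 243.9781951904297), 27.299358367919922) [606.98263047 247.22659349  58.77099067]
top amm 362 ((603.685546875, 250.50668334960938), 31.82453155517578) [603.09393747 249.79521467  59.39611957]
```

View pics/s2.png

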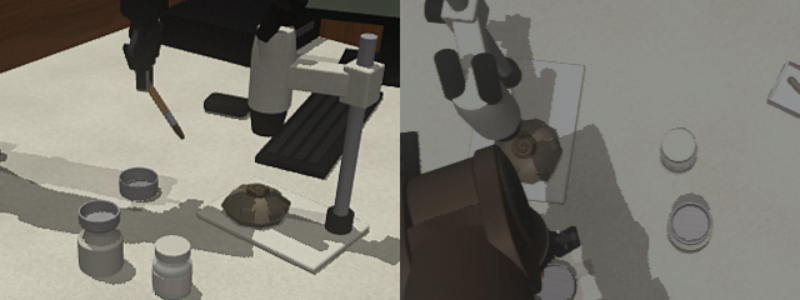

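The brush leans toward the robot. In the crop the ammonite's spiral is at (523,148) for the top view and (259,190) for the scene view. The arm looks close to the microscope head from above, so I'll check clearance from the depth images.

```bash
python3 - <<'E'
from h import *
tcp=np.array([421.6,165.5,223.4]); u=np.array([.92,.393,0]); v=np.array([-.393,.92,0])
pts=[]
for n in("scene","top"):
    _,A=load(n+"0"); _,B=load(n+"2")
    m=(np.linalg.norm(A-B,axis=2)>25)&(B[...,2]>140)&(np.hypot(B[...,0],B[...,1])>150)
    pts.append(B[m])
p=np.vstack(pts); r=p-tcp; a=r@u;b=r@v
for z0 in range(140,700,40):
    k=(p[:,2]>z0)&(p[:,2]<z0+40)
    if k.sum()>5: print(z0,k.sum(),"u",np.percentile(a[k],[1,99]).round(),"v",np.percentile(b[k],[1,99]).round())
ax=np.array([607.5,257.5]); 
print("scope axis rel tcp", (ax-tcp[:2])@u[:2],(ax-tcp[:2])@v[:2])
# dab pose
for tilt in (12,17,22):
    R0=np.array([[-.92,-.393,0],[-.393,.92,0],[0,0,-1]]); k=np.array([.393,-.92,0])
    R=Rot.from_rotvec(np.radians(tilt)*k).as_matrix()@R0
    off=R@[-68.1,-1.2,89.6]; print(tilt,"z axis",R[:,2].round(2),"TCP for tip at amm z75:",(np.array([604,249,75])-off).round(1),"turn",(np.radians(tilt)*k).round(3))
E
```

```text
140 422 u [-1551.    68.] v [  -8. 1428.]
180 754 u [-1543.    41.] v [ -11. 1134.]
220 562 u [-798.   13.] v [-22. 769.]
260 677 u [-795.   18.] v [-59. 756.]
300 854 u [-17.  20.] v [-63.  56.]
340 857 u [-33.  39.] v [-39.   5.]
380 910 u [-35.  43.] v [-43.   8.]
420 1228 u [-33.  42.] v [-43.   3.]
460 586 u [-32.  42.] v [-43.  10.]
540 231 u [-64.  46.] v [-53. -45.]
580 1948 u [-79.  46.] v [-53.  47.]
620 7514 u [-92.  29.] v [-50.  46.]
660 6588 u [-156.  -35.] v [-53.  35.]
scope axis rel tcp 207.184 11.581300000000013
12 z axis [ 0.19  0.08 -0.98] TCP for tip at amm z75: [525.1 216.6 148.5] turn [ 0.082 -0.193  0.   ]
17 z axis [ 0.27  0.11 -0.96] TCP for tip at amm z75: [519.5 214.2 140.8] turn [ 0.117 -0.273  0.   ]
22 z axis [ 0.34  0.15 -0.93] TCP for tip at amm z75: [514.6 212.1 132.5] turn [ 0.151 -0.353  0.   ]
```

```bash
python3 -m handwheel '[[[-0.003,0.005,-0.02,0.035,-0.08,0],[-0.003,0.005,-0.045,0.07,-0.16,0],[-0.003,0.005,-0.07,0.105,-0.24,0],[-0.003,0.005,-0.083,0.117,-0.273,0],[-0.003,0.005,-0.083,0.117,-0.273,0],[-0.003,0.005,-0.083,0.117,-0.273,0],[-0.003,0.005,-0.083,0.117,-0.273,0]]]' && python3 -m handwheel '[[[0.018,0.008,0,0,0,0],[0.036,0.016,0,0,0,0],[0.055,0.024,0,0,0,0],[0.074,0.032,0,0,0,0],[0.092,0.039,0,0,0,0],[0.101,0.043,0,0,0,0],[0.101,0.043,0,0,0,0],[0.101,0.043,0,0,0,0],[0.101,0.043,0,0,0,0]]]'; python3 - <<'E'
from rig import arm
from h import *
o=arm.get_obs(); R=Rot.from_quat(o["eef_rot"]).as_matrix()
print("tip",o["position"]+R@[-68.1,-1.2,89.6],"z",R[:,2],o["q"].round(2))
for n in("scene","top"): cv2.imwrite(f"pics/{n}3.png",arm.capture(n)["img"])
c=arm.capture("wrist"); np.savez("w3.npz",pos=o["position"],rot=o["eef_rot"],**c)
a=cv2.imread("pics/scene3.png")[100:280,340:520]; b=cv2.imread("pics/top3.png")[160:280,140:260]
cv2.imwrite("pics/s3.png",np.hstack([cv2.resize(a,(360,360)),cv2.resize(b,(360,360))]))
E
```

```text
clock: 9.32
position: [419.9, 171.1, 141.5]
eef_rot: [-0.199, 0.969, 0.03, 0.145]
wrist_force: [0.5, -0.2, -0.2]
opening: 0.13
finger_force: 79.1
clock: 10.07
position: [518.8, 213.0, 140.4]
eef_rot: [-0.199, 0.969, 0.03, 0.144]
wrist_force: [-0.2, 0.4, -0.5]
opening: 0.122
finger_force: 79.1
tip [603.13909022 247.82656429  74.54989689] z [ 0.26813785  0.11496273 -0.95649656] [-0.61  0.31  0.13  2.12 -0.03  0.42  1.51]
```

View pics/s3.png

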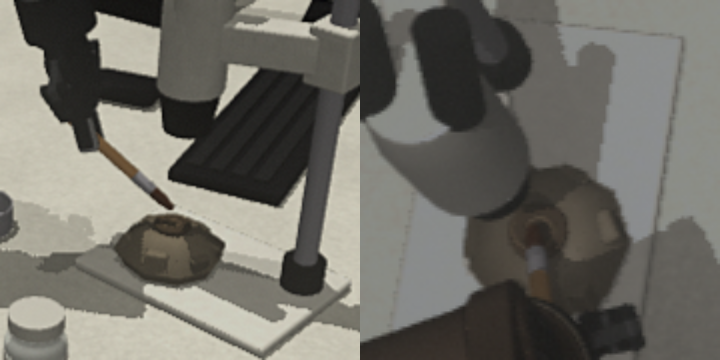

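The tip hovers right over the ammonite, at (170,208) in the left crop and (540,222) in the right one. Now I'll lower it gently.

```bash
python3 -m handwheel '[[[0.002,0.001,-0.004,0,0,0],[0.002,0.001,-0.008,0,0,0],[0.002,0.001,-0.011,0,0,0],[0.002,0.001,-0.012,0,0,0],[0.002,0.001,-0.013,0,0,0],[0.002,0.001,-0.013,0,0,0],[0.002,0.001,-0.013,0,0,0]]]'
```

```text
clock: 10.8
position: [521.5, 214.3, 127.2]
eef_rot: [-0.199, 0.969, 0.03, 0.145]
wrist_force: [0.5, 0.3, -0.5]
opening: 0.128
finger_force: 79.1
```

```bash
python3 -m handwheel '[[[0,0,-0.001,0,0,0],[0,0,-0.002,0,0,0],[0,0,-0.002,0,0,0],[0,0,-0.002,0,0,0]]]'
```

```text
clock: 11.13
position: [521.6, 214.4, 125.4]
eef_rot: [-0.199, 0.969, 0.03, 0.145]
wrist_force: [-0.5, -0.1, 0.4]
opening: 0.131
finger_force: 78.9
```

```bash
python3 -m handwheel '[[[0,0,-0.001,0,0,0],[0,0,-0.001,0,0,0],[0,0,-0.001,0,0,0]]]'; python3 -m handwheel '[[[0,0,-0.001,0,0,0],[0,0,-0.001,0,0,0],[0,0,-0.001,0,0,0]]]'
```

```text
clock: 11.38
position: [521.6, 214.4, 124.6]
eef_rot: [-0.199, 0.969, 0.03, 0.145]
wrist_force: [-3.0, -0.7, 4.5]
opening: 0.127
finger_force: 78.6
clock: 11.63
position: [521.5, 214.3, 123.7]
eef_rot: [-0.199, 0.969, 0.03, 0.145]
wrist_force: [-3.6, -1.9, 8.6]
opening: 0.13
finger_force: 79.2
```

Contact reads about 5–9 N. I'll back off 1 mm and hold for 0.67 s, then rise and withdraw along the slant.

```bash
python3 -m handwheel '[[[0,0,0.0008,0,0,0],[0,0,0.0008,0,0,0],[0,0,0.0008,0,0,0],[0,0,0.0008,0,0,0],[0,0,0.0008,0,0,0],[0,0,0.0008,0,0,0],[0,0,0.0008,0,0,0],[0,0,0.0008,0,0,0]]]'; python3 -m handwheel '[[[0,0,0.005,0,0,0],[0,0,0.012,0,0,0],[-0.01,-0.004,0.018,0,0,0],[-0.03,-0.013,0.018,0,0,0],[-0.055,-0.024,0.018,0,0,0],[-0.08,-0.034,0.018,0,0,0],[-0.1,-0.043,0.018,0,0,0],[-0.1,-0.043,0.05,-0.035,0.08,0],[-0.1,-0.043,0.08,-0.07,0.16,0],[-0.1,-0.043,0.1,-0.105,0.24,0],[-0.1,-0.043,0.1,-0.117,0.273,0],[-0.1,-0.043,0.1,-0.117,0.273,0]]]'; python3 -m handwheel '[[[0,0,0,0,0,0],[0,0,0,0,0,0]]]'; python3 - <<'E'
from rig import arm
from h import *
o=arm.get_obs(); R=Rot.from_quat(o["eef_rot"]).as_matrix(); print(R.round(3),o["position"]); P=o["position"]
for n in("scene","top"):
    c=arm.capture(n); np.savez(f"{n}4.npz",**c); im,W=load(n+"4"); cv2.imwrite(f"pics/{n}4.png",im)
    hs=cv2.cvtColor(im,cv2.COLOR_BGR2HSV)
    d=np.nan_to_num(np.linalg.norm(W-P,axis=2),nan=999)
    b=W[(d<140)&(hs[...,1]>90)&(W[...,2]>105)&(W[...,2]<260)]
    if len(b)>20:
        c0=np.median(b,0)
        for i in range(4):
            dd=np.linalg.svd(b-c0)[2][0]; r=np.linalg.norm((b-c0)-np.outer((b-c0)@dd,dd),axis=1); b=b[r<8]; c0=b.mean(0)
        dd*=np.sign(dd[2]);s=(b-c0)@dd;print(n,len(b),dd,"lean",np.degrees(np.arccos(dd[2])),c0+dd*s.min(),c0+dd*s.max(),"model tip",P+R@[-68.1,-1.2,89.6])
E
```

```text
clock: 12.3
position: [521.7, 214.4, 124.2]
eef_rot: [-0.199, 0.969, 0.03, 0.145]
wrist_force: [-1.6, -0.5, 5.3]
opening: 0.129
finger_force: 79.1
clock: 13.3
position: [423.5, 172.3, 226.4]
eef_rot: [-0.201, 0.98, 0.001, 0.001]
wrist_force: [-0.6, 0.7, -0.7]
opening: 0.127
finger_force: 78.4
clock: 13.47
position: [420.1, 170.5, 223.1]
eef_rot: [-0.201, 0.98, -0.0, -0.0]
wrist_force: [0.5, -0.3, -0.6]
opening: 0.123
finger_force: 78.4
[[-0.919 -0.394 -0.001]
 [-0.394  0.919 -0.001]
 [ 0.001 -0.    -1.   ]] [420.13867488 170.53869213 223.08853228]
scene 147 [-0.52569161 -0.23212369  0.81839289] lean 35.07576230806975 [485.92017844 195.41213156 136.02578658] [412.27542979 162.89365407 250.67539633] model tip [483.15848476 196.20921281 133.44067715]
```

```bash
python3 -m handwheel '[[[0.005,-0.01,0,0,0,-0.115],[0.01,-0.02,0,0,0,-0.23],[0.015,-0.03,0,0,0,-0.345],[0.02,-0.04,0,0,0,-0.46],[0.025,-0.05,0,0,0,-0.575],[0.03,-0.06,0,0,0,-0.69],[0.04,-0.075,0,0,0,-0.8],[0.05,-0.09,0,0,0,-0.915],[0.055,-0.105,0,0,0,-1.03],[0.06,-0.12,0,0,0,-1.145],[0.07,-0.135,0,0,0,-1.26],[0.07,-0.15,0,0,0,-1.37]]]'; python3 -m handwheel '[[[0.01,-0.03,0,0,0,-0.115],[0.02,-0.06,0,0,0,-0.23],[0.03,-0.09,0,0,0,-0.345],[0.04,-0.12,0,0,0,-0.375],[0.05,-0.15,0,0,0,-0.375],[0.06,-0.18,0,0,0,-0.375],[0.07,-0.21,0,0,0,-0.375],[0.08,-0.24,0,0,0,-0.375],[0.09,-0.27,0,0,0,-0.375],[0.1,-0.3,0,0,0,-0.375],[0.104,-0.31,0,0,0,-0.375],[0.104,-0.31,0,0,0,-0.375]]]'; python3 -m handwheel '[[[0,0,0,0,0,0],[0,0,0,0,0,0]]]'
```

```text
clock: 14.57
position: [491.9, 20.5, 223.6]
eef_rot: [0.467, 0.885, 0.0, 0.0]
wrist_force: [-0.7, 0.8, -0.1]
opening: 0.131
finger_force: 78.8
clock: 15.57
position: [594.3, -292.1, 223.2]
eef_rot: [0.623, 0.782, -0.001, 0.0]
wrist_force: [-1.5, 0.8, -0.0]
opening: 0.127
finger_force: 78.7
clock: 15.73
position: [595.2, -286.9, 223.5]
eef_rot: [0.621, 0.784, 0.0, -0.001]
wrist_force: [-1.3, -0.2, -0.2]
opening: 0.129
finger_force: 78.7
```

```bash
python3 -m handwheel '[[[-0.001,-0.003,-0.03,0,0,0],[-0.001,-0.003,-0.06,0,0,0],[-0.001,-0.003,-0.085,0,0,0],[-0.001,-0.003,-0.1,0,0,0],[-0.001,-0.003,-0.105,0,0,0],[-0.001,-0.003,-0.108,0,0,0],[-0.001,-0.003,-0.108,0,0,0],[-0.001,-0.003,-0.108,0,0,0]]]'; python3 - <<'E'
from rig import arm
from h import *
o=arm.get_obs(); print(o["position"],o["wrist_force"])
a=arm.capture("scene")["img"][240:420,140:300]
c=arm.capture("wrist"); np.savez("w5.npz",pos=o["position"],rot=o["eef_rot"],**c)
cv2.imwrite("pics/s5.png",np.hstack([cv2.resize(a,(427,480)),c["img"][200:400,240:400][:, :]. repeat(2,0).repeat(2,1)[:400].copy() if 0 else cv2.resize(c["img"][200:380,240:380],(373,480))]))
E
```

```text
clock: 16.4
position: [595.1, -291.5, 117.4]
eef_rot: [0.621, 0.784, 0.0, 0.001]
wrist_force: [0.3, -0.2, -0.3]
opening: 0.129
finger_force: 79.0
[ 595.11783972 -291.49597387  117.3618245 ] [ 0.32828587 -0.22639673 -0.34428173]
```

View pics/s5.png

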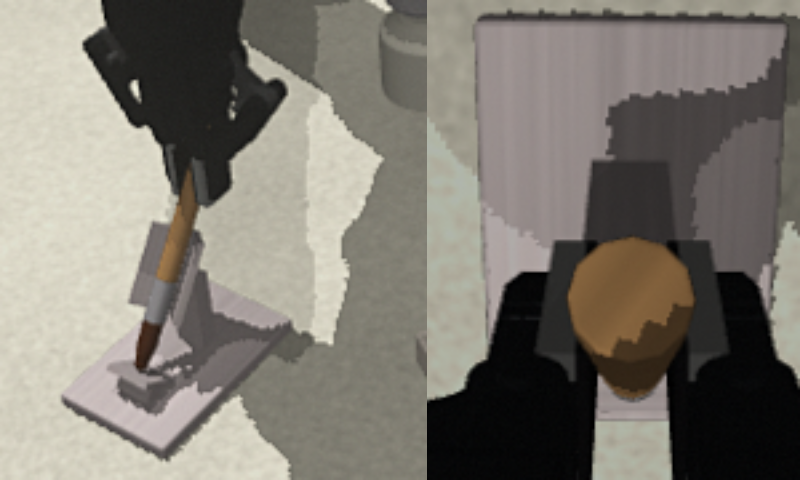

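The brush hangs just above the groove, with the tip at (140,362) by the foot plate and the butt centred at (632,295). I'll lower it the last millimetres.

```bash
python3 -m handwheel '[[[-0.001,0.001,-0.0015,0,0,0],[-0.001,0.002,-0.003,0,0,0],[-0.001,0.002,-0.0035,0,0,0],[-0.001,0.002,-0.0035,0,0,0],[-0.001,0.002,-0.0035,0,0,0]]]'
```

```text
clock: 16.92
position: [594.0, -289.8, 113.4]
eef_rot: [0.621, 0.784, 0.0, 0.001]
wrist_force: [0.2, 0.7, 4.7]
opening: 0.124
finger_force: 79.3
```

```bash
python3 -m handwheel '[[[0,0,0,0,0,0],[0,0,0,0,0,0],[0,0,0,0,0,0],[0,0,0,0,0,0]]]' 0.3 20; python3 -m handwheel '[[[0,0,0,0,0,0],[0,0,0,0,0,0],[0,0,0,0,0,0],[0,0,0,0,0,0],[0,0,0,0,0,0],[0,0,0,0,0,0],[0,0,0,0,0,0]]]' 0.8; python3 - <<'E'
from rig import arm
from h import *
a=arm.capture("scene")["img"][240:420,140:300]
c=arm.capture("wrist")
cv2.imwrite("pics/s6.png",np.hstack([cv2.resize(a,(427,480)),cv2.resize(c["img"][200:380,240:380],(373,480))]))
E
```

```text
clock: 17.25
position: [593.4, -289.6, 112.4]
eef_rot: [0.621, 0.784, -0.0, -0.0]
wrist_force: [0.8, -0.1, 0.5]
opening: 0.3
finger_force: 0.0
clock: 17.83
position: [593.6, -289.6, 112.6]
eef_rot: [0.621, 0.784, 0.0, 0.0]
wrist_force: [1.0, -0.6, -0.3]
opening: 0.799
finger_force: 0.0
```

View pics/s6.png

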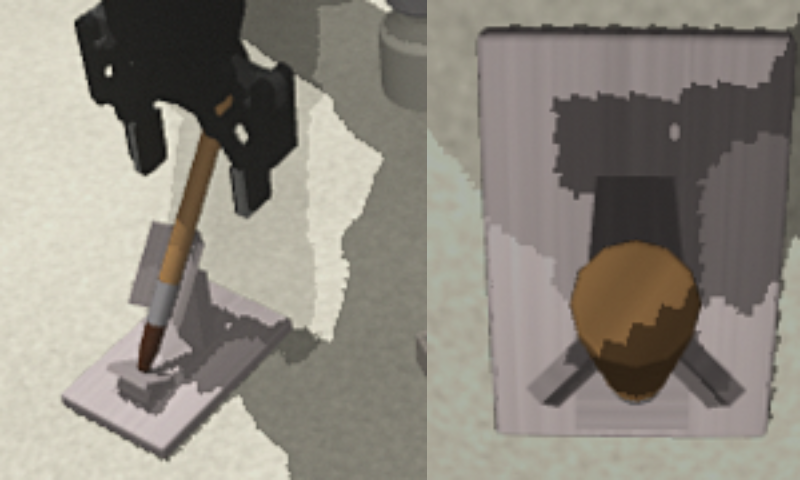

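The brush lies in the groove with its tip on the foot plate at (145,365), and the fingers are clear. I'll rise and check it against its starting pose.

```bash
python3 -m handwheel '[[[0,0,0.02,0,0,0],[0,0,0.05,0,0,0],[0,0,0.08,0,0,0],[0,0,0.11,0,0,0],[0,0,0.14,0,0,0],[0,0,0.15,0,0,0],[0,0,0.15,0,0,0],[0,0,0.15,0,0,0],[0,0,0.15,0,0,0]]]'; python3 - <<'E'
from rig import arm
from h import *
c=arm.capture("scene"); np.savez("scene7.npz",**c)
for n in("scene0","scene7"):
    im,W=load(n); hs=cv2.cvtColor(im,cv2.COLOR_BGR2HSV)[260:410,160:260].reshape(-1,3); w=W[260:410,160:260].reshape(-1,3)
    b=w[(hs[:,1]>90)&(w[:,2]>15)&(w[:,2]<175)]; c0=np.median(b,0)
    for i in range(4):
        d=np.linalg.svd(b-c0)[2][0]; r=np.linalg.norm((b-c0)-np.outer((b-c0)@d,d),axis=1); b=b[r<8]; c0=b.mean(0)
    d*=np.sign(d[2]); s=(b-c0)@d; print(n,len(b),d.round(3),(c0+d*s.min()).round(1),(c0+d*s.max()).round(1))
    print("dish",W[232,300].round(1),"amm",W[211,426].round(1))
E
```

```text
clock: 18.68
position: [593.0, -289.1, 261.0]
eef_rot: [0.621, 0.784, -0.0, -0.001]
wrist_force: [-0.9, 0.1, -0.9]
opening: 0.794
finger_force: 0.0
scene0 635 [-0.123  0.564  0.817] [ 612.4 -358.7   27.6] [ 591.5 -263.4  165.6]
dish [497.2 -14.3  83.3] amm [607.  247.4  60.4]
scene7 642 [-0.136  0.564  0.814] [ 613.2 -358.5   28.1] [ 590.4 -263.3  165.5]
dish [500.4 -17.3  86.1] amm [604.5 251.2  57.7]
```

```bash
python3 -c "
from rig import arm
print(arm.close_job())"
```

```text
the job is handed in; nothing more can be done
None
```

I handed the job in at about 19 s: the dish was pressed to its stop, the ammonite dabbed for over half a second at about 5–9 N by the wrist reading, and the brush laid back within about 1 mm of where it started. The hand-in call returned no verdict, and I didn't re-measure the jar, sieve and tray.

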